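# Lock the lamp turret: line up the slotted disc and push the bar through

## Task

On the dark blue lamp unit, turn the orange slotted disc by pushing its upright steel pin until the slot lines up with the steel bar, then push the bar by its blue tab through the slot until it is fully home, and move the fingers clear. Only push, do not pick anything up, and leave the bottle, the beaker and the jar standing where they are.

Things in the scene. Friction and masses are not known exactly. Their poses are not given: they have to be found in the camera images.
- unit: dark blue deck fixed to the bench, 30 mm high, x -65 to +140, y -195 to +155 mm. Origin on the bench under the bar's line (x = 0); z up; +y is the way the bar is pushed. Disc axis at x 0, y +50. Two glass lamps lie at x +90 to +126, top 72 mm above the bench. Aluminium guide (y -30 to -12) and keeper (y +100 to +132) bridge the bar, 41 mm wide, top 58 mm above the bench. Placed and turned anew each time.
- disc_top (a point): point on the disc's axis level with its top, 58 mm above the bench. Orange disc 84 mm across; a straight slot 20 mm wide runs right across its middle, with a dark steel floor 36 mm above the bench. It turns about the vertical with light friction (about 3 N at the pin) and stays where it is left; turned away, its solid rim blocks the bar.
- disc (a joint): disc angle, rad, anticlockwise seen from above. The slot is in line with the bar at 0 and also at 3.14; either will do. The pin is on the unit's +x side of the axis at 0, +y side at 1.57, -x side at 3.14. Range -0.6 to 3.74, no click or stop where lined up; the bar enters within about 0.15 rad of it. Starts between 0.5 and 2.64.
- pin (a point): half-way up the upright steel pin on the disc, 79 mm above the bench. The pin is 10 mm in diameter, reaches from the disc's top (58 mm) to 100 mm above the bench, and stands 28 mm from the disc's axis, its direction from the axis at right angles to the slot.
- tab (a point): point in the middle of the blue upright tab at the tail of the bar, 83 mm above the bench. The tab is a plate 34 mm wide (unit's x), 8 mm thick (unit's y, the point is half-way), its top 100 mm and its lower edge 38 mm above the bench. Push its -y face along the unit's +y; the deck behind it is open.
- nose (a point): the leading tip of the bar, at the middle of its height, 45 mm above the bench. The bar is steel, 12 mm wide, 14 mm high, its nose narrowing to 6 mm over the last 12 mm; the tab's middle is 152 mm behind the tip.
- bar (a joint): how far the bar is pushed, m, along the unit's +y. At 0 the nose is 12 mm short of the disc's rim; fully home, against its end stop, is 0.114, the nose then in the keeper beyond the disc. It slides against about 2 N of friction and stays where it is left. Starts between 0 and 0.008.
- amber_bottle: amber glass bottle with a white cap, 54 mm across, 115 mm high, standing loose on the bench beside the unit; origin at the centre of its underside. Leave alone.
- beaker: open clear glass beaker, 58 mm across, 75 mm high, standing loose on the bench beside the unit; origin at the centre of its underside. Leave alone.
- jar: white plastic jar with a red lid, 56 mm across, 65 mm high, standing loose on the bench beside the unit; origin at the centre of its underside. Leave alone.

How it is judged:
By the outcome, as a careful person would: the job done as asked, in the order asked, and still so for the second after the job is handed in, with the robot touching nothing.
It also fails if it takes over 54 s, if anything falls off the work surface, if the arm or the gripper's body presses on something with over 40 N, if the wrist force passes 120 N, or if a joint passes its speed limit or range.

## Robot

A 6-joint arm with a two-finger parallel gripper is mounted at the origin on the work surface. World frame = base frame: x ahead of the robot, y to its left, z up, the work surface at z = 0. Lengths are in m, angles in rad, forces in N, time in s.
With the tool pointing down it reaches from about 0.275 to 0.975 m from the base axis. Payload 8.4 kg.
Tool frame: the origin (TCP) lies midway between the tips of the shut fingers; the grasp point (between the pads) lies 19 mm behind it; z points along the fingers, y is the direction in which the jaws open and shut (so a half turn about z gives the same grasp; the last joint's range is limited). The gripper opens to 92 mm and grips with 3 to 60 N. Pads are 20 mm wide; open, the fingers measure 128 mm over their backs; the gripper's body (75 mm by 189 mm) begins 69 mm behind the grasp point.
Start: joints at [1.326, 0.353, 1.633, -0, 1.155, -0.002], TCP at [0.15, 0.607, 0.215] pointing down, gripper open.
Joint ranges: [-2.63, 2.63], [-0.92, 2.1], [0.06, 2.66], [-1.3, 4.44], [0, 2.69], [-3.02, 3.02]. Speed limits (rad/s): [2.22, 2.22, 2.79, 3.14, 3.14, 3.14].

## Interface

Orientations are given as a 3x3 rotation matrix whose columns are the frame's x, y, z axes.
In Python, from bench import ctrl gives the robot as it stands. The module is installed in compiled form; this text tells all that it offers.
- The arm moves only by the shell command python3 -m crank 'ROWS' [FORCE]. ROWS is JSON, a list that holds one entry, the list of rows, each a list of 7 numbers: the shift along the tool's x, y, z in units of 40 mm (1.0 is 40 mm), then the turn, a rotation vector about the tool's x, y, z in units of 5 degrees (1.0 is 5 degrees), then the closure, from -1 (fully open) to 1 (shut). A call has 1 to 20 rows; each row is the pose to reach, as a shift and turn from the pose measured when the call began, along the tool's axes at that moment; what a row does not reach only later rows make up. A row lasts 1/12 s, in which the tool goes at most 41.7 mm and 7.16 degrees, less where a joint would pass 70% of its speed; a pose out of reach is approached as far as the arm can. A call with a gripper value outside its range is refused whole. The fingers move at their own pace and stop on an object; FORCE is the grip in N (left out, the last holds). Time passes only in rows, so rows that repeat a pose let the fingers close. It gives the time, the measured TCP pose, the force and the opening at its end, in the units of the state.
- ctrl.read_state(): the state, without advancing time (a new reading comes with each control period).
- ctrl.snapshot(name): name is "scene" or "top" or "wrist"; returns a dict with "image" (420x560x3 uint8, blue, green, red), "fov_y" (degrees; the focal length in pixels is half the picture's height over the tangent of half this angle, whatever the lens; pixels are square), "cx", "cy" (the principal point, pixels), "k1" (the pictures are not rectified: a ray, as slopes to the right and down, at radius r is drawn at 1 + k1 r^2 times it, then the intrinsics apply), "world_from_camera" (4x4, takes a point from camera to world coordinates); the wrist camera has in their place "mount" (4x4, takes a point from camera to tool coordinates, whose origin is the TCP and whose axes are the flange's). Camera axes: x right, y down, z forward; pixel columns grow to the right and rows downward; lengths in m; the calibration is good to about 2 mm. A picture is of the moment at which its call begins: read the wrist's pose just before it. There is no depth.
- ctrl.close_job(): hands the job in, once; it reports no verdict.
Trained networks look in a picture, given as the dict that the camera call returned (one of the last four; its "shot" number tells which), for a name from the list of things; names that differ only in an ending like _2 or _b are one class to them, and where a whole thing is asked for, a point or a joint stands for the part that bears it (a point fixed in the world has none). Each returns a list of dicts, best first, with "confidence" (0 to 1); they miss things now and then, are a little off and sometimes report something else, mostly with a low value. They report only what shows in the picture. A call takes as long as a camera call.
- ctrl.outline_of(picture, name): "mask" (420x560 bool, what is visible of it) and "rect" ([left, top, width, height] in pixels, round what is visible of it).
The state is a dict: "clock": time; "q": joint angles; "dq": joint speeds; "joint_efforts": joint torques, N m; "position": TCP position; "tcp_rot": TCP orientation; "wrist_force": force on the tool from outside, world axes, zero at the start; "wrist_torque": the same for the moment, N m; "opening": finger opening in m.
Only numpy, scipy, OpenCV 4.12 (cv2) and the standard library are available. Lean on these libraries where they do the work, as an engineer would, in place of code of your own. Each camera call takes 0.05 s, during which the arm holds its last target.

## Working session

There is one attempt and no reset: what is moved stays moved. The work goes in short steps, Python scripts to look and compute and a shell command to move; the robot and the scene stay as the last step left them, time stands still between calls to the robot, and variables do not carry over. Pictures are saved under pics/ and viewed, and the job is handed in when it is done.

```bash
mkdir -p pics
cat > h.py <<'E'
import numpy as np, cv2
from bench import ctrl
def K(s):
    f=210/np.tan(np.radians(s["fov_y"])/2); return f,s["cx"],s["cy"],s["k1"]
def proj(s,P,T=None):
    T=s["world_from_camera"] if T is None else T
    P=np.atleast_2d(P); c=(P-T[:3,3])@T[:3,:3]
    f,cx,cy,k=K(s); n=c[:,:2]/c[:,2:]; r2=(n**2).sum(1,keepdims=True)
    return n*(1+k*r2)*f+[cx,cy]
def hit(s,uv,z,T=None):
    T=np.array(s["world_from_camera"]) if T is None else T
    f,cx,cy,k=K(s); d=(np.array(uv,float)-[cx,cy])/f; n=d.copy()
    for _ in range(30): n=d/(1+k*(n@n))
    v=T[:3,:3]@np.append(n,1); return T[:3,3]+v*(z-T[2,3])/v[2]
E
python3 - <<'E'
from h import *
st=ctrl.read_state(); print({k:np.round(v,3) for k,v in st.items()})
for n in ("scene","top","wrist"):
    s=ctrl.snapshot(n); cv2.imwrite(f"pics/{n}0.png",s["image"])
    print(n,{k:v for k,v in s.items() if k!="image"})
    for o in (("pin","tab","disc_top","nose","bar","disc","unit","amber_bottle","beaker","jar") ):
        try: r=ctrl.outline_of(s,o)
        except Exception as e: print(o,e);continue
        for d in r[:2]:
            m=d["mask"]; ys,xs=np.nonzero(m); print(o,round(d["confidence"],2),d["rect"],(xs.mean().round(1),ys.mean().round(1)) if len(xs) else None)
E
```

```text
{'clock': np.float64(0.0), 'q': array([ 1.326,  0.354,  1.634, -0.   ,  1.155, -0.002]), 'dq': array([ 0.001, -0.   ,  0.   , -0.001, -0.   , -0.001]), 'joint_efforts': array([-2.0000e-03, -5.9382e+01, -3.3422e+01,  7.0000e-02,  2.3000e-02,
       -0.0000e+00]), 'position': array([0.15 , 0.606, 0.214]), 'tcp_rot': array([[-0.971,  0.24 , -0.   ],
       [ 0.24 ,  0.971, -0.001],
       [-0.   , -0.001, -1.   ]]), 'wrist_force': array([-0.033, -0.929, -0.53 ]), 'wrist_torque': array([0.015, 0.006, 0.04 ]), 'opening': np.float64(0.092)}
scene {'fov_y': 48.73983377971528, 'cx': 278.34399695738585, 'cy': 213.97545450139967, 'k1': -0.06489945776457291, 'world_from_camera': array([[ 0.62849713,  0.43748088, -0.64311884,  1.05043976],
       [ 0.77778962, -0.35974739,  0.51538832, -0.34272359],
       [-0.00588779, -0.82413123, -0.56636829,  0.52847884],
       [ 0.        ,  0.        ,  0.        ,  1.        ]]), 'shot': 1}
pin 0.68 [291.6, 189.1, 53.1, 56.4] (np.float64(317.6), np.float64(224.9))
tab 0.82 [209.2, 237.7, 74.9, 47.1] (np.float64(238.6), np.float64(258.7))
disc_top 0.82 [2
[... 1925 characters left out ...]
79 [152.3, 170.0, 34.7, 30.1] (np.float64(170.2), np.float64(188.4))
beaker 0.54 [238.2, 166.1, 47.0, 38.8] (np.float64(259.9), np.float64(183.5))
jar 0.75 [221.9, 227.2, 30.3, 26.5] (np.float64(235.2), np.float64(239.5))
wrist {'fov_y': 58.421820596767375, 'cx': 284.72255549409584, 'cy': 210.58777825553582, 'k1': -0.030845313950601524, 'mount': array([[ 5.64497773e-04, -9.62322197e-01, -2.71911146e-01,
         7.70813023e-02],
       [ 9.99999800e-01,  6.21163247e-04, -1.22324962e-04,
        -8.76669567e-05],
       [ 2.86617236e-04, -2.71911022e-01,  9.62322354e-01,
        -1.70266754e-01],
       [ 0.00000000e+00,  0.00000000e+00,  0.00000000e+00,
         1.00000000e+00]]), 'shot': 3}
```

Run:
```python
import cv2
t=cv2.imread("pics/top0.png"); c=t[100:280,130:410]; cv2.imwrite("pics/top0z.png",cv2.resize(c,None,fx=2.8,fy=2.8,interpolation=cv2.INTER_CUBIC))
t=cv2.imread("pics/scene0.png"); c=t[150:370,160:440]; cv2.imwrite("pics/scene0z.png",cv2.resize(c,None,fx=2.7,fy=2.7,interpolation=cv2.INTER_CUBIC))
```

```text
(no output)
```

View pics/top0z.png

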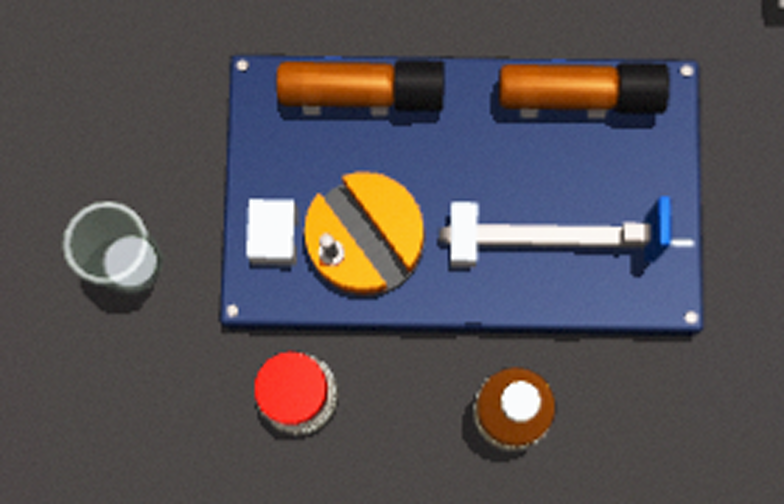

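View pics/scene0z.png

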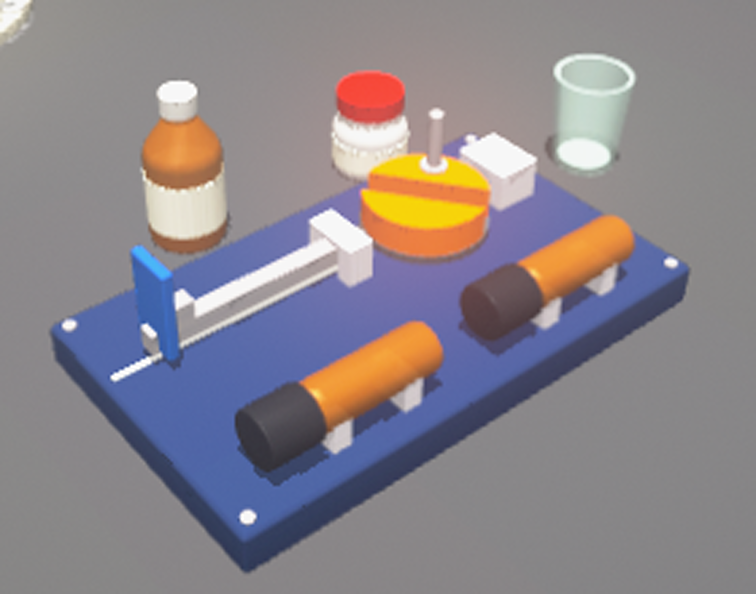

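Run:
```python
from h import *
from scipy.optimize import least_squares
t=ctrl.snapshot("top"); s=ctrl.snapshot("scene")
tz=lambda a:np.array(a)/2.8+[130,100]; sz=lambda a:np.array(a)/2.7+[160,150]
C=np.array([[.14,.155,.03],[.14,-.195,.03],[-.065,-.195,.03],[-.065,.155,.03]])
T=tz([[231,55],[699,62],[702,328],[222,322]]); S=sz([[690,268],[247,543],[52,330],[470,132]])
def W(p,P):
    c,q=np.cos(p[2]),np.sin(p[2]); P=np.atleast_2d(P)
    return np.c_[p[0]+c*P[:,0]-q*P[:,1],p[1]+q*P[:,0]+c*P[:,1],P[:,2]]
for w in ((1,0),(0,1),(1,1)):
    r=least_squares(lambda p:np.r_[w[0]*(proj(t,W(p,C))-T).ravel(),w[1]*(proj(s,W(p,C))-S).ravel()],[.4,.0,0])
    print(w,r.x,r.cost, hit(t,T[0],.03))
p=r.x; np.save("unit.npy",p)
print("resT",(proj(t,W(p,C))-T).round(1).tolist(),"resS",(proj(s,W(p,C))-S).round(1).tolist())
def loc(w): 
    c,q=np.cos(p[2]),np.sin(p[2]); d=w[:2]-p[:2]; return np.round([c*d[0]+q*d[1],-q*d[0]+c*d[1]],4)
ax=W(p,[0,.05,.058]); print("axis",ax)
for im,n,uv,z in ((t,'pintop t',tz([325,238]),.1),(s,'pintop s',sz([436,112]),.1),(s,'pinbase s',sz([434,166]),.058),(t,'pinbase',tz([331,256]),.058),(t,'tabtopA',tz([667,199]),.1)):
    l=loc(hit(im,uv,z)); print(n,l,"ang",np.degrees(np.arctan2(l[1]-.05,l[0])), np.hypot(l[0],l[1]-.05))
for n,im in (("amber_bottle",t),("beaker",t),("jar",t)):
    m=ctrl.outline_of(im,n)[0]["rect"];print(n,m)
# overlay
for n,im in (("t",t),("s",s)):
    o=im["image"].copy()
    P=[[0,.05,.058],[.042,.05,.058],[-.042,.05,.058],[0,.008,.058],[0,.092,.058],[.017,-.156,.1],[-.017,-.156,.1],[.02,-.03,.058],[-.02,-.03,.058],[.02,-.012,.058],[-.02,.132,.058],[.02,.132,.058]]
    o=cv2.resize(o,None,fx=2.8,fy=2.8,interpolation=cv2.INTER_CUBIC)
    for u in np.vstack([proj(im,W(p,P)),proj(im,W(p,C))]): cv2.circle(o,tuple(int(v) for v in (u+.5)*2.8),3,(0,255,0),1)
    x,y=(130,100) if n=="t" else (160,150)
    cv2.imwrite(f"pics/ov_{n}.png",o[int(y*2.8):int(y*2.8)+600,int(x*2.8):int(x*2.8)+790])
```

```text
(1, 0) [ 0.5733303   0.07611004 -0.01745859] 4.002814280220594 [0.71400494 0.22783714 0.03      ]
(0, 1) [ 0.57555707  0.07611165 -0.00945158] 3.92735937943257 [0.71400494 0.22783714 0.03      ]
(1, 1) [ 0.57456339  0.07629544 -0.01275156] 10.136507088495534 [0.71400494 0.22783714 0.03      ]
resT [[-0.8, -1.2], [-0.0, -2.4], [1.2, 0.2], [-1.2, 0.6]] resS [[1.3, -1.0], [-0.8, -0.0], [-2.0, -1.3], [0.0, -0.8]]
axis [[0.57520096 0.12629138 0.058     ]]
pintop t [-0.0163  0.0734] ang 124.86034383282288 0.0285175384631984
pintop s [-0.0177  0.073 ] ang 127.58062895711956 0.029022232856897826
pinbase s [-0.0169  0.073 ] ang 126.30779871180249 0.028541373477812864
pinbase [-0.0201  0.0728] ang 131.39872188277656 0.030394900888142406
tabtopA [ 0.0126 -0.1561] ang -86.50155543497783 0.20648479362897404
amber_bottle [300.9, 231.6, 27.4, 28.7]
beaker [153.5, 172.1, 35.0, 29.4]
jar [221.8, 227.7, 30.8, 26.5]
```

View pics/ov_t.png

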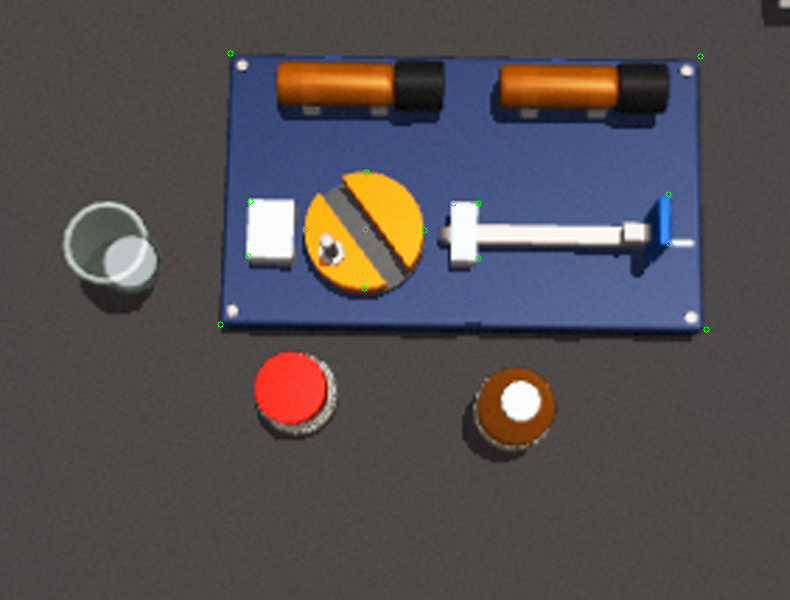

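View pics/ov_s.png

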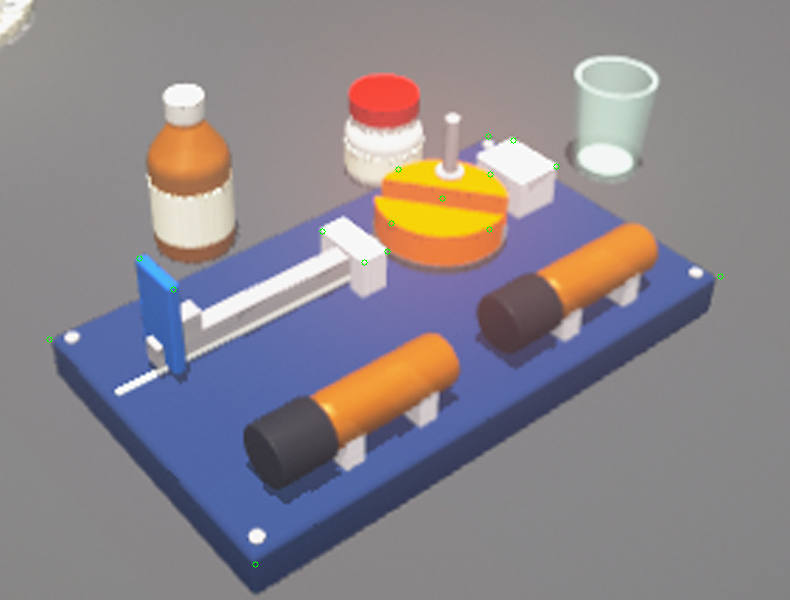

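```bash
cat >> h.py <<'E'
from scipy.spatial.transform import Rotation as Ro
def goal(x,y,z,yawoff=0.0):
    "unit x,y; world z -> row"
    p=np.load("unit.npy"); st=ctrl.read_state(); R=np.array(st["tcp_rot"])
    c,q=np.cos(p[2]),np.sin(p[2])
    w=np.array([p[0]+c*x-q*y,p[1]+q*x+c*y,z])
    a=p[2]+yawoff; Rt=np.array([[-np.cos(a),-np.sin(a),0],[-np.sin(a),np.cos(a),0],[0,0,-1]])
    d=R.T@(w-st["position"])/.04; rv=np.degrees(Ro.from_matrix(R.T@Rt).as_rotvec())/5
    print("world",w.round(4),"row",d.round(3),rv.round(3),"|d|mm",np.linalg.norm(d)*40)
def where():
    p=np.load("unit.npy"); st=ctrl.read_state(); d=np.array(st["position"])[:2]-p[:2];c,q=np.cos(p[2]),np.sin(p[2])
    print("t",st["clock"],"unit xy",np.round([c*d[0]+q*d[1],-q*d[0]+c*d[1]],4),"z",np.round(st["position"][2],4),"F",np.round(st["wrist_force"],2),"open",st["opening"],"q",np.round(st["q"],2))
E
python3 -c "
from h import *
where();goal(-.024,.118,.2)"
```

```text
t 1.9 unit xy [-0.431   0.5249] z 0.2146 F [-0.68 -0.4  -0.8 ] open 0.09209972250616599 q [ 1.33  0.35  1.63 -0.    1.16 -0.  ]
world [0.5521 0.1946 0.2   ] row [-12.227  -7.586   0.365] [ 0.     0.    -2.635] |d|mm 575.7509099252427
```

```bash
python3 -m crank '[[[-12.23,-7.59,0.37,0,0,-2.64,1],[-12.23,-7.59,0.37,0,0,-2.64,1],[-12.23,-7.59,0.37,0,0,-2.64,1],[-12.23,-7.59,0.37,0,0,-2.64,1],[-12.23,-7.59,0.37,0,0,-2.64,1],[-12.23,-7.59,0.37,0,0,-2.64,1],[-12.23,-7.59,0.37,0,0,-2.64,1],[-12.23,-7.59,0.37,0,0,-2.64,1],[-12.23,-7.59,0.37,0,0,-2.64,1],[-12.23,-7.59,0.37,0,0,-2.64,1],[-12.23,-7.59,0.37,0,0,-2.64,1],[-12.23,-7.59,0.37,0,0,-2.64,1],[-12.23,-7.59,0.37,0,0,-2.64,1],[-12.23,-7.59,0.37,0,0,-2.64,1],[-12.23,-7.59,0.37,0,0,-2.64,1],[-12.23,-7.59,0.37,0,0,-2.64,1],[-12.23,-7.59,0.37,0,0,-2.64,1],[-12.23,-7.59,0.37,0,0,-2.64,1]]]' 20
python3 - <<'E'
from h import *
where();goal(-.024,.114,.07)
st=ctrl.read_state(); s=ctrl.snapshot("wrist"); cv2.imwrite("pics/w1.png",s["image"])
T=np.eye(4);T[:3,:3]=st["tcp_rot"];T[:3,3]=st["position"]; T=T@s["mount"]
np.save("T1.npy",T)
p=np.load("unit.npy")
c,q=np.cos(p[2]),np.sin(p[2])
P=np.array([[0,.05,.058],[.042,.05,.058],[-.042,.05,.058],[0,.008,.058],[0,.092,.058],[-.0165,.0728,.1],[-.0165,.0728,.058],[-.02,.1,.058],[.02,.1,.058],[-.02,.132,.058],[.02,.132,.058],[-.065,.155,.03],[.02,-.012,.058],[-.02,-.012,.058]])
o=s["image"].copy()
for x,y,z in P:
    u=proj(s,[[p[0]+c*x-q*y,p[1]+q*x+c*y,z]],T)[0]; cv2.circle(o,tuple(int(v) for v in u),3,(0,255,0),1)
cv2.imwrite("pics/w1o.png",o)
E
```

```text
clock: 3.4
position: [0.5513, 0.1952, 0.1997]
tcp_rot: [[-1.0, 0.012, -0.001], [0.012, 1.0, 0.0], [0.001, 0.0, -1.0]]
wrist_force: [-0.1, 0.1, -0.6]
opening: 0.0006
t 3.4 unit xy [-0.0248  0.1186] z 0.1997 F [-0.15  0.08 -0.61] open 0.0006199952222629275 q [ 0.34  0.31  1.74  0.    1.1  -1.22]
world [0.552  0.1906 0.07  ] row [-0.022 -0.115  3.244] [ 0.001 -0.006  0.014] |d|mm 129.82728640670274
```

View pics/w1o.png

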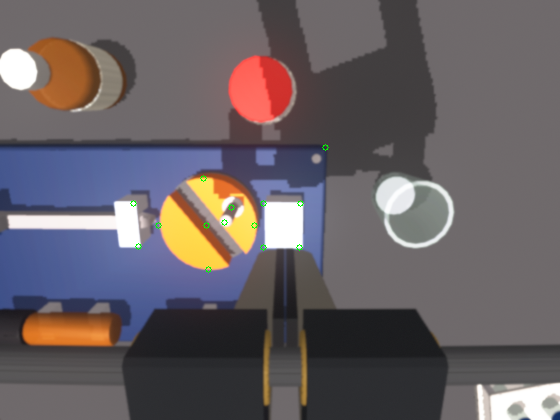

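```bash
python3 -m crank '[[[-0.02,-0.1,0.8,0,0,0,1],[-0.02,-0.1,1.6,0,0,0,1],[-0.02,-0.1,2.4,0,0,0,1],[-0.02,-0.1,3.0,0,0,0,1],[-0.02,-0.1,3.24,0,0,0,1],[-0.02,-0.1,3.24,0,0,0,1]]]'
python3 - <<'E'
from h import *
where();goal(-.024,.085,.07)
s=ctrl.snapshot("scene"); cv2.imwrite("pics/s2.png",cv2.resize(s["image"][100:300,200:450],None,fx=3,fy=3))
s=ctrl.snapshot("wrist"); cv2.imwrite("pics/w2.png",s["image"])
E
```

```text
clock: 3.95
position: [0.5499, 0.1917, 0.0683]
tcp_rot: [[-1.0, 0.01, -0.004], [0.01, 1.0, -0.001], [0.004, -0.001, -1.0]]
wrist_force: [-0.7, 1.0, 0.1]
opening: 0.0007
t 3.95 unit xy [-0.0261  0.1151] z 0.0683 F [-0.71  1.03  0.09] open 0.0007270598958428941 q [ 0.33  0.47  1.84  0.    0.84 -1.23]
world [0.5516 0.1616 0.07  ] row [-0.051 -0.753 -0.043] [-0.013 -0.048  0.036] |d|mm 30.227814241835368
```

View pics/s2.png

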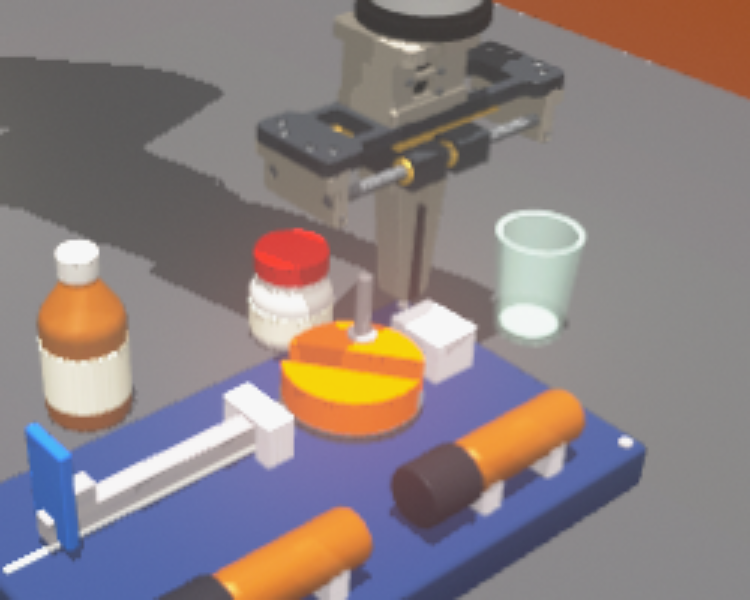

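View pics/w2.png

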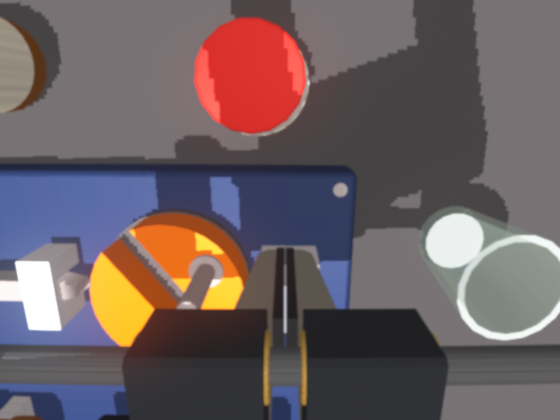

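```bash
python3 -m crank '[[[-0.05,-0.15,-0.05,0,0,0,1],[-0.05,-0.3,-0.05,0,0,0,1],[-0.05,-0.45,-0.05,0,0,0,1],[-0.05,-0.55,-0.05,0,0,0,1],[-0.05,-0.65,-0.05,0,0,0,1],[-0.05,-0.75,-0.05,0,0,0,1],[-0.05,-0.75,-0.05,0,0,0,1]]]'
python3 - <<'E'
from h import *
where();goal(-.026,.07,.07)
s=ctrl.snapshot("wrist"); cv2.imwrite("pics/w3.png",s["image"])
E
```

```text
clock: 4.63
position: [0.5514, 0.1646, 0.0739]
tcp_rot: [[-1.0, 0.013, -0.004], [0.013, 1.0, 0.005], [0.004, 0.005, -1.0]]
wrist_force: [-9.6, 14.9, 6.0]
opening: 0.0007
t 4.6333 unit xy [-0.0242  0.088 ] z 0.0739 F [-9.63 14.92  5.98] open 0.0006764693974610546 q [ 0.28  0.45  1.85  0.01  0.84 -1.28]
world [0.5495 0.1466 0.07  ] row [ 0.044 -0.451  0.095] [ 0.06  -0.044 -0.002] |d|mm 18.50842147650815
```

View pics/w3.png

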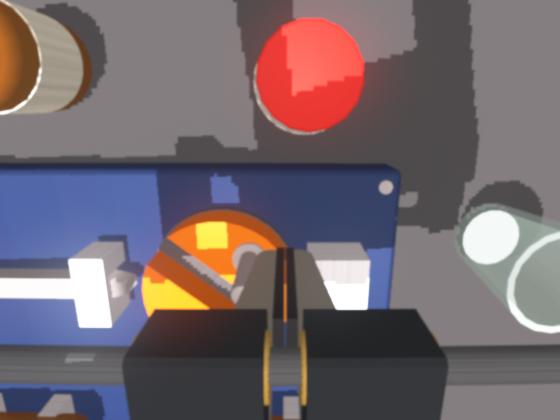

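```bash
python3 -m crank '[[[0.04,-0.1,0.05,0,0,0,1],[0.04,-0.2,0.05,0,0,0,1],[0.04,-0.2,0.05,0,0,0,1],[0.04,-0.2,0.05,0,0,0,1]]]'
python3 - <<'E'
from h import *
where()
s=ctrl.snapshot("wrist"); cv2.imwrite("pics/w4.png",s["image"])
where()
s=ctrl.snapshot("scene"); cv2.imwrite("pics/s4.png",cv2.resize(s["image"][100:300,200:450],None,fx=3,fy=3))
E
```

```text
clock: 5.02
position: [0.5494, 0.1564, 0.0721]
tcp_rot: [[-1.0, 0.013, -0.004], [0.013, 1.0, 0.005], [0.004, 0.005, -1.0]]
wrist_force: [-2.3, 4.6, 2.7]
opening: 0.0002
t 5.0167 unit xy [-0.0262  0.0798] z 0.0721 F [-2.34  4.59  2.67] open 0.000241428164089499 q [ 0.27  0.45  1.86  0.01  0.84 -1.29]
t 5.0667 unit xy [-0.0262  0.0798] z 0.0721 F [-3.28  4.7   1.99] open 0.00029149493042229677 q [ 0.27  0.45  1.86  0.01  0.84 -1.29]
```

View pics/s4.png

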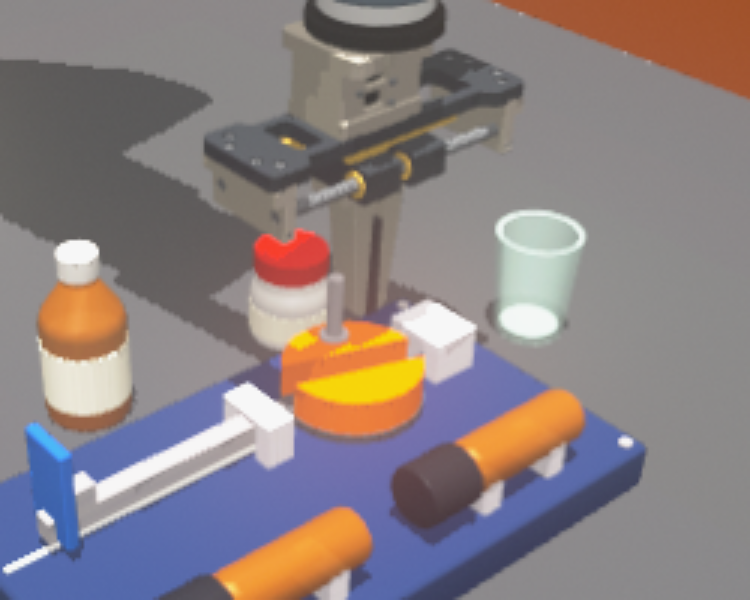

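View pics/w4.png

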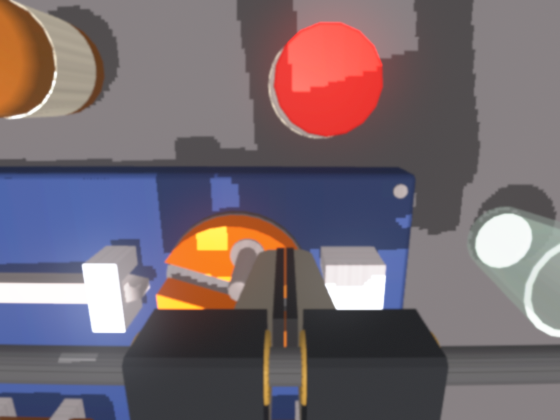

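```bash
cat >> h.py <<'E'
def loc(w):
    p=np.load("unit.npy");c,q=np.cos(p[2]),np.sin(p[2]); d=np.array(w)[:2]-p[:2]; return np.array([c*d[0]+q*d[1],-q*d[0]+c*d[1]])
def wT(st,s):
    T=np.eye(4);T[:3,:3]=st["tcp_rot"];T[:3,3]=st["position"]; return T@s["mount"]
E
python3 - <<'E'
from h import *
st=ctrl.read_state(); s=ctrl.snapshot("wrist"); T=wT(st,s)
cv2.imwrite("pics/w5.png",cv2.resize(s["image"][190:330,60:340],None,fx=2.8,fy=2.8,interpolation=cv2.INTER_CUBIC))
l=loc(hit(s,(247,254),.059,T)); print(l,np.degrees(np.arctan2(l[1]-.05,l[0])))
a,b=loc(hit(s,(167,264),.058,T)),loc(hit(s,(230,284),.058,T)); print(a,b,np.degrees(np.arctan2(*(a-b)[::-1])))
E
```

```text
[-0.02788536  0.06008146] 160.1234402116153
[-0.02177756  0.01719348] [-0.01008983  0.0503095 ] -109.4396084426288
```

View pics/w5.png

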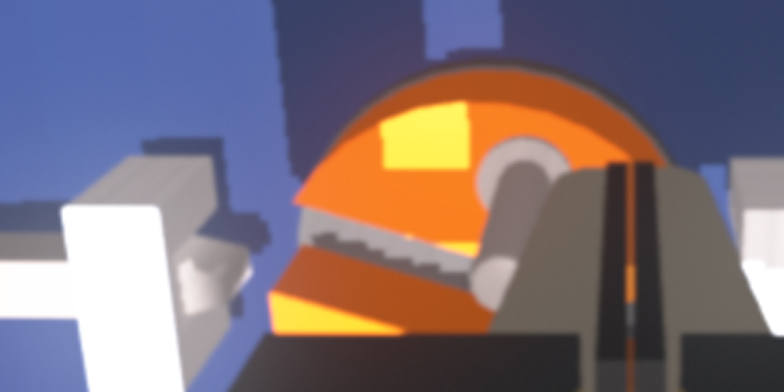

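```bash
python3 -c "
from h import *
goal(-.027,.0712,.071)"
```

```text
world [0.5485 0.1478 0.071 ] row [ 0.022 -0.215  0.025] [ 0.06  -0.046 -0.005] |d|mm 8.68748013490131
```

```bash
python3 -m crank '[[[0.02,-0.08,0.03,0,0,0,1],[0.02,-0.15,0.03,0,0,0,1],[0.02,-0.2,0.03,0,0,0,1],[0.02,-0.2,0.03,0,0,0,1],[0.02,-0.2,0.03,0,0,0,1]]]'
python3 - <<'E'
from h import *
where()
st=ctrl.read_state(); s=ctrl.snapshot("wrist"); T=wT(st,s); np.save("T6.npy",T)
cv2.imwrite("pics/w6.png",cv2.resize(s["image"][190:330,60:340],None,fx=2.8,fy=2.8,interpolation=cv2.INTER_CUBIC))
E
```

```text
clock: 5.58
position: [0.5484, 0.1483, 0.0711]
tcp_rot: [[-1.0, 0.014, -0.004], [0.014, 1.0, 0.006], [0.004, 0.006, -1.0]]
wrist_force: [-1.1, 2.3, 1.0]
opening: 0.0002
t 5.5833 unit xy [-0.0271  0.0716] z 0.0711 F [-1.07  2.31  1.03] open 0.00015269867224700198 q [ 0.26  0.44  1.87  0.01  0.83 -1.31]
```

View pics/w6.png

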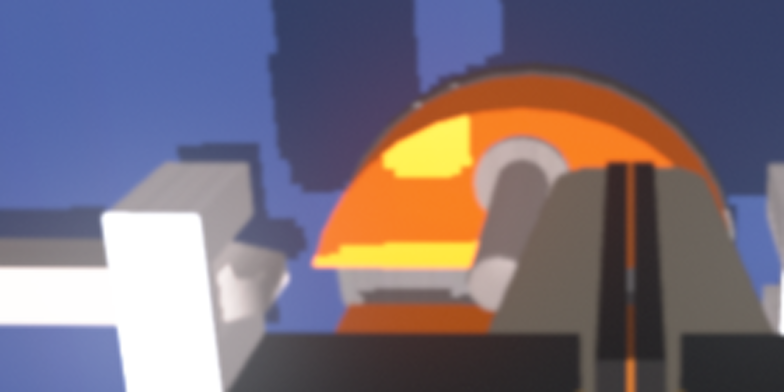

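Run:
```python
from h import *
s=ctrl.snapshot("wrist"); T=np.load("T6.npy")
f=lambda u,v,z: loc(hit(s,(60+u/2.8,190+v/2.8),z,T))
l=f(521,182,.059);print(l,np.degrees(np.arctan2(l[1]-.05,l[0])))
for A,B,z in (((318,268),(468,269),.058),((0,266),(105,267),.052),((0,323),(118,325),.052)):
    a,b=f(*A,z),f(*B,z);print(a,b,np.degrees(np.arctan2(*(a-b)[::-1])))
```

```text
[-0.02867032  0.05154042] 176.92452788075474
[-0.01052504  0.01182723] [-0.01031055  0.04072135] -90.42531661176322
[-0.00773239 -0.05415197] [-0.00760806 -0.03283967] -90.33423132577036
[ 0.00505049 -0.05633099] [ 0.00535192 -0.03200185] -90.7098338831038
```

```bash
python3 -m crank '[[[0,0.3,0,0,0,0,1],[0,0.6,0,0,0,0,1],[0,0.6,-1,0,0,0,1],[0,0.6,-2,0,0,0,1],[0,0.6,-2.5,0,0,0,1],[0,0.6,-2.5,0,0,0,1]]]'
python3 -c "
from h import *
where();goal(0,-.205,.17)"
```

```text
clock: 6.18
position: [0.5525, 0.1738, 0.1762]
tcp_rot: [[-1.0, 0.013, 0.004], [0.013, 1.0, 0.008], [-0.004, 0.008, -1.0]]
wrist_force: [0.9, 0.9, -0.2]
opening: -0.0
t 6.1833 unit xy [-0.0233  0.0972] z 0.1762 F [ 0.87  0.94 -0.2 ] open -4.824021312288627e-05 q [ 0.3   0.32  1.78  0.01  1.04 -1.26]
world [ 0.5719 -0.1287  0.17  ] row [-0.582 -7.557  0.099] [0.089 0.049 0.001] |d|mm 303.2031929241648
```

```bash
python3 -m crank '[[[-0.58,-1,0.1,0.09,0.05,0,1],[-0.58,-2,0.1,0.09,0.05,0,1],[-0.58,-3,0.1,0.09,0.05,0,1],[-0.58,-4,0.1,0.09,0.05,0,1],[-0.58,-5,0.1,0.09,0.05,0,1],[-0.58,-6,0.1,0.09,0.05,0,1],[-0.58,-7,0.1,0.09,0.05,0,1],[-0.58,-7.56,0.1,0.09,0.05,0,1],[-0.58,-7.56,0.1,0.09,0.05,0,1],[-0.58,-7.56,0.1,0.09,0.05,0,1]]]'
python3 - <<'E'
from h import *
where();goal(0,-.205,.07)
st=ctrl.read_state(); s=ctrl.snapshot("wrist"); T=wT(st,s);np.save("T7.npy",T);cv2.imwrite("pics/w7.png",s["image"])
s=ctrl.snapshot("top"); cv2.imwrite("pics/t7.png",cv2.resize(s["image"][100:280,130:410],None,fx=2.8,fy=2.8,interpolation=cv2.INTER_CUBIC))
E
```

```text
clock: 7.02
position: [0.5717, -0.1291, 0.169]
tcp_rot: [[-1.0, 0.015, -0.001], [0.015, 1.0, 0.0], [0.001, 0.0, -1.0]]
wrist_force: [-0.4, 0.4, -0.4]
opening: 0.0001
t 7.0167 unit xy [-0.0003 -0.2054] z 0.169 F [-0.41  0.39 -0.39] open 8.435850457349386e-05 q [-0.22  0.34  1.76  0.    1.04 -1.78]
world [ 0.5719 -0.1287  0.07  ] row [-0.009  0.01   2.475] [ 0.003 -0.012 -0.024] |d|mm 99.00202791793865
```

View pics/w7.png

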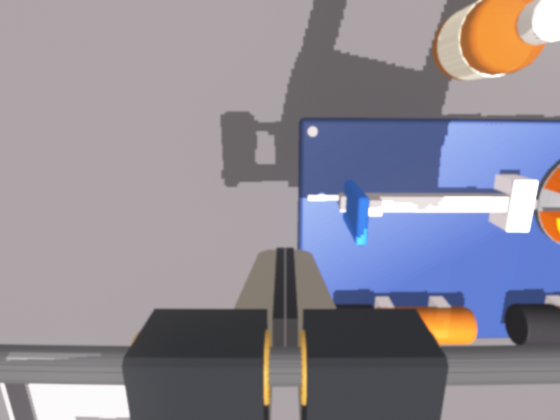

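View pics/t7.png

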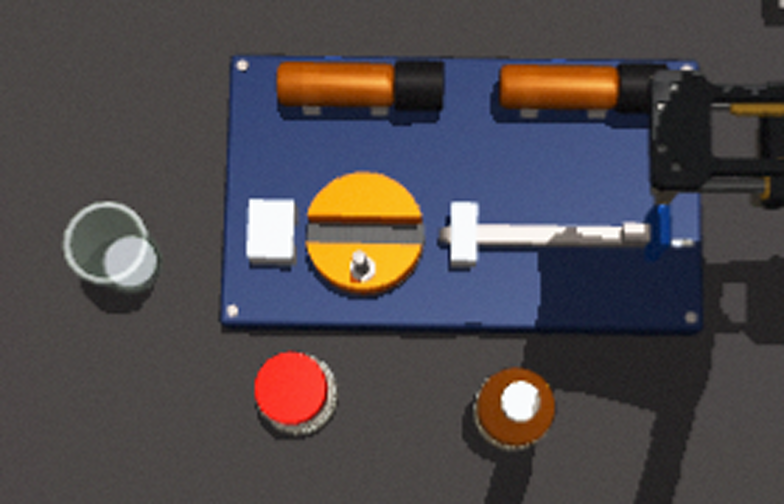

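Run:
```python
from h import *
s=ctrl.snapshot("wrist"); T=np.load("T7.npy")
p=np.load("unit.npy");c,q=np.cos(p[2]),np.sin(p[2])
cv2.imwrite("pics/w7z.png",cv2.resize(s["image"][150:270,270:420],None,fx=5,fy=5,interpolation=cv2.INTER_CUBIC))
for x,y,z in ((.017,-.16,.1),(-.017,-.16,.1),(.017,-.152,.1),(-.017,-.152,.1),(.017,-.16,.038),(-.017,-.16,.038)):
    print((x,y,z),((proj(s,[[p[0]+c*x-q*y,p[1]+q*x+c*y,z]],T)[0]-[270,150])*5).round(0))
```

```text
(0.017, -0.16, 0.1) [407. 492.]
(-0.017, -0.16, 0.1) [419. 250.]
(0.017, -0.152, 0.1) [465. 492.]
(-0.017, -0.152, 0.1) [480. 250.]
(0.017, -0.16, 0.038) [344. 356.]
(-0.017, -0.16, 0.038) [352. 157.]
```

View pics/w7z.png

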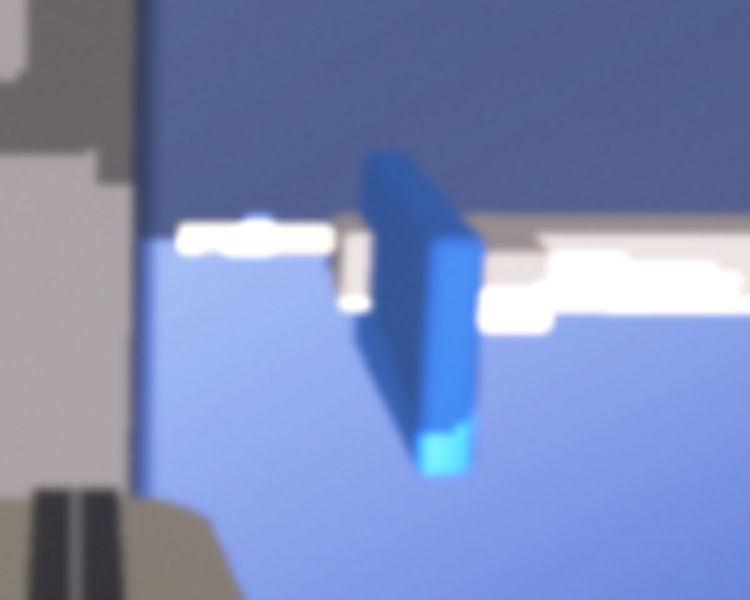

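```bash
python3 -m crank '[[[0.04,0,0.8,0,0,0,1],[0.04,0,1.6,0,0,0,1],[0.04,0,2.2,0,0,0,1],[0.04,0,2.45,0,0,0,1],[0.04,0,2.45,0,0,0,1],[0.04,0,2.45,0,0,0,1]]]'
python3 -c "
from h import *
where();goal(-.002,-.185,.07);goal(-.002,-.062,.07)"
```

```text
clock: 7.67
position: [0.5705, -0.1264, 0.0718]
tcp_rot: [[-1.0, 0.01, -0.001], [0.01, 1.0, 0.0], [0.001, 0.0, -1.0]]
wrist_force: [-0.5, 0.4, 0.9]
opening: 0.0003
t 7.6667 unit xy [-0.0015 -0.2028] z 0.0718 F [-0.47  0.44  0.91] open 0.0003126647209420513 q [-0.22  0.46  1.83  0.    0.85 -1.78]
world [ 0.5702 -0.1087  0.07  ] row [0.013 0.444 0.045] [ 0.005 -0.012  0.027] |d|mm 17.872113337242276
world [0.5718 0.0143 0.07  ] row [0.005 3.519 0.046] [ 0.005 -0.012  0.027] |d|mm 140.78603053073354
```

```bash
python3 -m crank '[[[0.01,0.2,0.05,0,0,0,1],[0.01,0.4,0.05,0,0,0,1],[0.01,0.6,0.05,0,0,0,1],[0.01,0.75,0.05,0,0,0,1],[0.01,0.9,0.05,0,0,0,1],[0.01,1.05,0.05,0,0,0,1],[0.01,1.2,0.05,0,0,0,1],[0.01,1.35,0.05,0,0,0,1],[0.01,1.5,0.05,0,0,0,1],[0.01,1.5,0.05,0,0,0,1]]]'
python3 - <<'E'
from h import *
where();goal(-.002,-.062,.07)
s=ctrl.snapshot("top"); cv2.imwrite("pics/t8.png",cv2.resize(s["image"][100:280,130:410],None,fx=2.8,fy=2.8,interpolation=cv2.INTER_CUBIC))
s=ctrl.snapshot("wrist"); cv2.imwrite("pics/w8.png",s["image"])
E
```

```text
clock: 8.5
position: [0.5706, -0.0652, 0.0697]
tcp_rot: [[-1.0, 0.01, -0.001], [0.01, 1.0, 0.001], [0.001, 0.001, -1.0]]
wrist_force: [-0.3, -0.7, 0.1]
opening: 0.0
t 8.5 unit xy [-0.0022 -0.1416] z 0.0697 F [-0.31 -0.67  0.09] open 4.195005555673962e-05 q [-0.12  0.45  1.86  0.    0.83 -1.68]
world [0.5718 0.0143 0.07  ] row [-0.01   1.989 -0.005] [ 0.011 -0.017  0.032] |d|mm 79.56821081148081
```

View pics/t8.png

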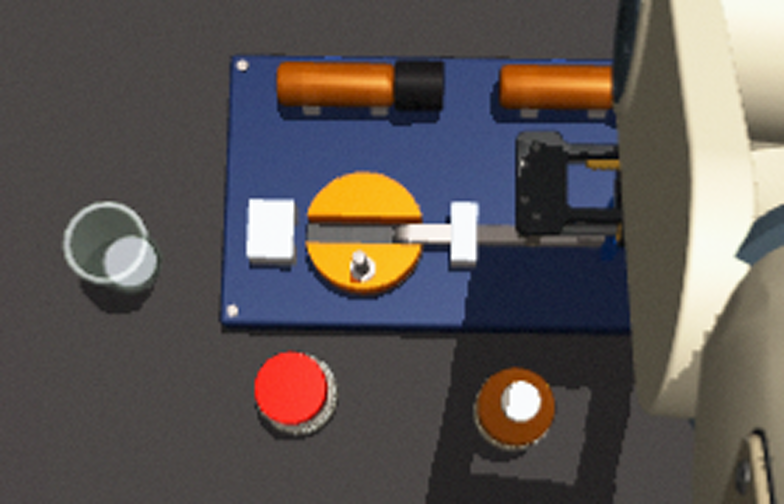

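View pics/w8.png

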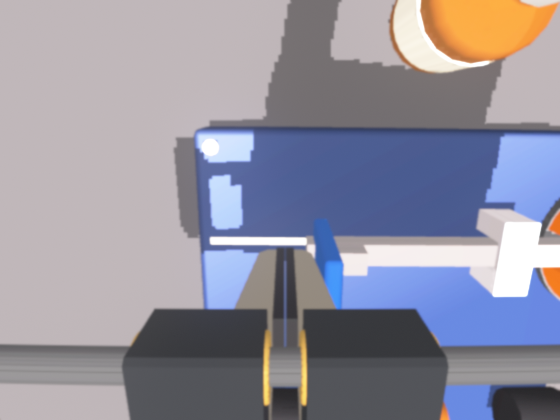

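```bash
python3 -m crank '[[[0,0.2,0,0,0,0,1],[0,0.4,0,0,0,0,1],[0,0.6,0,0,0,0,1],[0,0.8,0,0,0,0,1],[0,1.0,0,0,0,0,1],[0,1.2,0,0,0,0,1],[0,1.4,0,0,0,0,1],[0,1.5,0,0,0,0,1],[0,1.6,0,0,0,0,1],[0,1.6,0,0,0,0,1]]]'
python3 - <<'E'
from h import *
where();goal(-.002,-.062,.07)
s=ctrl.snapshot("top"); cv2.imwrite("pics/t9.png",cv2.resize(s["image"][100:280,130:410],None,fx=2.8,fy=2.8,interpolation=cv2.INTER_CUBIC))
st=ctrl.read_state();s=ctrl.snapshot("wrist"); cv2.imwrite("pics/w9.png",s["image"]);np.save("T9.npy",wT(st,s))
E
```

```text
clock: 9.43
position: [0.5706, -0.0009, 0.0695]
tcp_rot: [[-1.0, 0.009, -0.003], [0.009, 1.0, 0.001], [0.003, 0.001, -1.0]]
wrist_force: [-0.3, 0.0, -0.4]
opening: 0.0002
t 9.4333 unit xy [-0.003  -0.0773] z 0.0695 F [-0.32  0.01 -0.39] open 0.000159322593787561 q [-0.01  0.45  1.86  0.    0.83 -1.57]
world [0.5718 0.0143 0.07  ] row [-0.026  0.382 -0.013] [ 0.014 -0.032  0.038] |d|mm 15.324724775513356
```

View pics/w9.png

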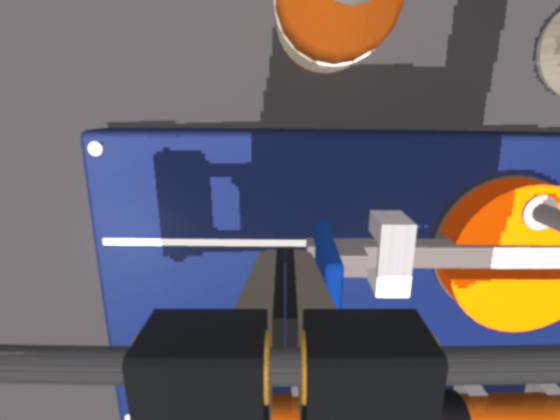

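View pics/t9.png

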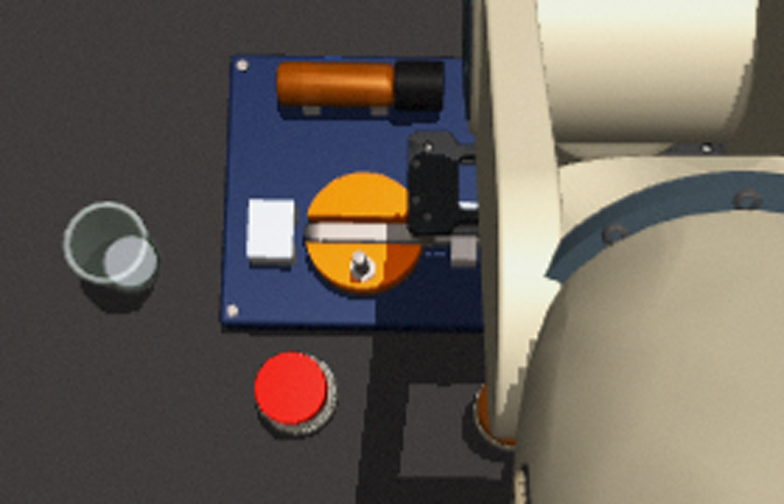

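```bash
python3 -m crank '[[[-0.02,0.1,-0.01,0,0,0,1],[-0.02,0.2,-0.01,0,0,0,1],[-0.02,0.3,-0.01,0,0,0,1],[-0.02,0.36,-0.01,0,0,0,1],[-0.02,0.42,-0.01,0,0,0,1],[-0.02,0.42,-0.01,0,0,0,1]]]'
python3 -c "
from h import *
where()"
```

```text
clock: 10.03
position: [0.5713, 0.0157, 0.0698]
tcp_rot: [[-1.0, 0.01, -0.003], [0.01, 1.0, 0.001], [0.003, 0.001, -1.0]]
wrist_force: [-0.0, -0.0, -0.7]
opening: 0.0004
t 10.0333 unit xy [-0.0025 -0.0606] z 0.0698 F [-0.   -0.02 -0.69] open 0.0004134080446390267 q [ 0.02  0.45  1.86  0.    0.83 -1.54]
```

```bash
python3 -m crank '[[[0,0.06,0,0,0,0,1],[0,0.12,0,0,0,0,1],[0,0.18,0,0,0,0,1],[0,0.18,0,0,0,0,1]]]'
python3 - <<'E'
from h import *
where()
st=ctrl.read_state();s=ctrl.snapshot("wrist"); cv2.imwrite("pics/w10.png",s["image"]);np.save("T10.npy",wT(st,s))
E
```

```text
clock: 10.37
position: [0.5714, 0.0173, 0.07]
tcp_rot: [[-1.0, 0.006, -0.003], [0.006, 1.0, -0.007], [0.003, -0.007, -1.0]]
wrist_force: [-0.9, -36.3, 2.9]
opening: 0.0002
t 10.3667 unit xy [-0.0024 -0.059 ] z 0.07 F [ -0.89 -36.34   2.88] open 0.00024247667570103778 q [ 0.03  0.45  1.86 -0.01  0.84 -1.53]
```

View pics/w10.png

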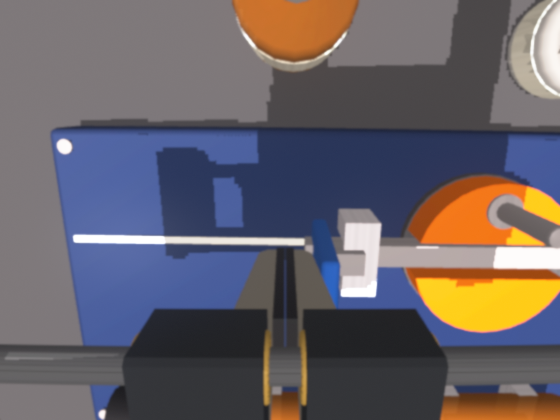

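```bash
python3 -m crank '[[[0,-0.4,0,0,0,0,1],[0,-0.9,0,0,0,0,1],[0,-0.9,-0.8,0,0,0,1],[0,-0.9,-1.6,0,0,0,1],[0,-0.9,-2.4,0,0,0,1],[0,-1.9,-2.6,0,0,0,1],[0,-2.9,-2.6,0,0,0,1],[0,-3.9,-2.6,0,0,0,1],[0,-4.9,-2.6,0,0,0,1],[0,-5.9,-2.6,0,0,0,1],[0,-6.9,-2.6,0,0,0,1],[0,-6.9,-2.6,0,0,0,1],[0,-6.9,-2.6,0,0,0,1]]]'
python3 - <<'E'
from h import *
where()
p=np.load("unit.npy");c,q=np.cos(p[2]),np.sin(p[2])
for n,(x0,y0) in (("top",(130,100)),("scene",(160,150))):
    s=ctrl.snapshot(n); o=cv2.resize(s["image"],None,fx=2.8,fy=2.8,interpolation=cv2.INTER_CUBIC)
    for x,y,z in ((.017,-.046,.1),(-.017,-.046,.1)):
        u=proj(s,[[p[0]+c*x-q*y,p[1]+q*x+c*y,z]])[0]; cv2.circle(o,tuple(int(v) for v in (u+.5)*2.8),3,(0,255,0),1)
    cv2.imwrite(f"pics/{n}11.png",o[int(y0*2.8):int(y0*2.8)+560,int(x0*2.8):int(x0*2.8)+790])
E
```

```text
clock: 11.5
position: [0.5699, -0.2597, 0.1759]
tcp_rot: [[-1.0, 0.01, -0.002], [0.01, 1.0, -0.007], [0.002, -0.007, -1.0]]
wrist_force: [0.1, 1.0, -1.0]
opening: 0.0001
t 11.5 unit xy [-3.000e-04 -3.361e-01] z 0.1759 F [ 0.14  0.97 -0.95] open 0.00012019844847295166 q [-0.43  0.39  1.67 -0.01  1.08 -1.98]
```

View pics/top11.png

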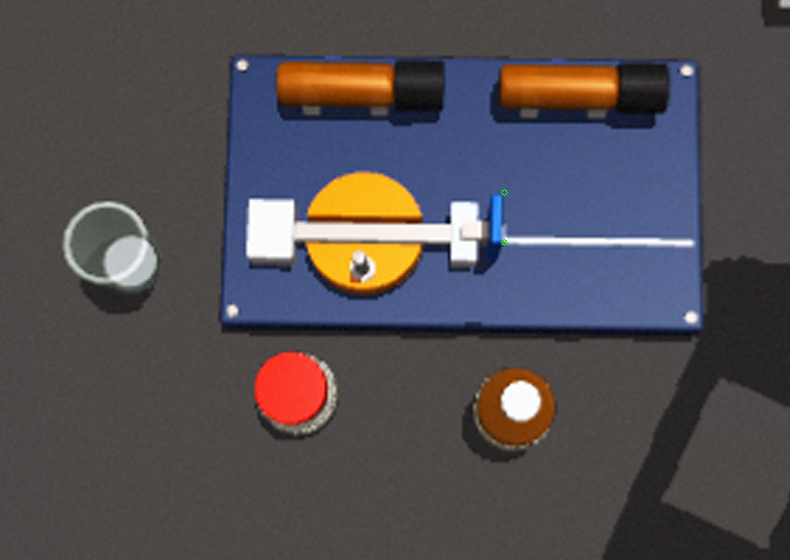

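View pics/scene11.png

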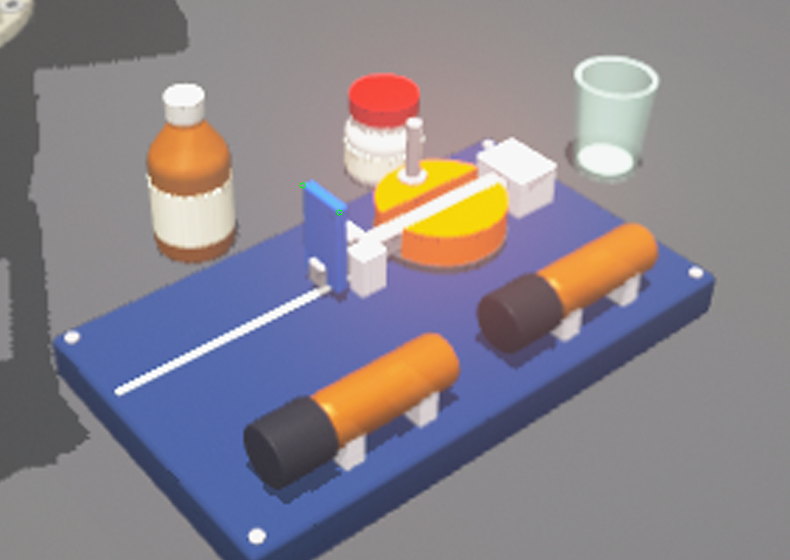

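```bash
python3 -c "
from h import *
print(ctrl.close_job())"
```

```text
the job is handed in; nothing more can be done
None
```

The bar is fully home through the disc's slot, and the job is handed in at about 11.7 s of the 54 s allowed.

- **Disc:** I pushed the pin with the shut fingers and turned the disc anticlockwise from about 2.2 rad to about 3.1 rad. Before the bar went in, the slot edge looked parallel to the bar to within about 1°. The pin's position gave about 177°, a disagreement of 2–3° but well inside the 0.15 rad allowed.
- **Bar:** I pushed the tab until the bar stopped hard, with the wrist force rising to 36 N. In the last pictures the nose is inside the keeper and the tab is within about 2 mm of its fully home position.
- **Clear of everything:** The fingers backed off, rose to about 176 mm above the bench, and ended behind the unit touching nothing. The bottle, beaker and jar look unmoved.
- **Something unexpected:** When the fingers first met the pin, the force briefly reached about 19 N, above the roughly 3 N expected. It then dropped to about 2–6 N as the disc turned, and nothing else was touched.

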